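Lift the empty tube plate off its pins into the wash tray

ROBOT

A 6-joint arm with a two-finger parallel gripper is mounted at the origin on the work surface. World frame = base frame: x ahead of the robot, y to its left, z up, the work surface at z = 0. Lengths are in m, angles in rad, forces in N, time in s.
With the tool pointing down it reaches from about 0.3 to 0.875 m from the base axis. Payload 6.4 kg.
Tool frame: the origin (TCP) lies between the finger pads; the fingertips stand 11 mm ahead of it and the grasp point (between the pads) lies 8 mm behind it (ctrl.tcp_to_tips is the distance from the TCP to the fingertips, in m); x points along the fingers, z is the direction in which the jaws open and shut, and the axes are right-handed (so a half turn about x gives the same grasp; the last joint's range is limited). The gripper opens to 85 mm and grips with 20 to 120 N. Pads are 22 mm wide; open, the fingers measure 114 mm over their backs; the gripper's body (76 mm by 85 mm) begins 54 mm behind the grasp point. The pads swing forward as they close: fully open they stand 13 mm farther back than shut.
Start: joints at [-1.512, 0.181, 1.607, -0, 1.354, -0.206], TCP at [0.151, -0.555, 0.242] pointing down, gripper open.
Joint ranges: [-2.99, 2.99], [-0.89, 2.07], [0.3, 2.58], [-1.14, 4.28], [0, 2.63], [-3.12, 3.12]. Speed limits (rad/s): [2.57, 2.57, 3.01, 3.14, 3.14, 3.14].

INTERFACE

Orientations are given as a unit quaternion [w, x, y, z].
In Python, from bench import ctrl, eyes, hand_in gives the robot as it stands. The module is installed in compiled form; this text tells all that it offers.
- The arm moves only by the tool step_arm, never from a script. Its arguments are lists of equal length, an entry for each row: "xyz": the shift along the world's x, y, z in mm, a list of three; "spin": the turn about the world's z in rad; "fingers": the opening in per cent of the stroke, from 0 (shut) to 100 (fully open). A call has 1 to 10 rows; each row is the pose to reach, as a shift and turn from the pose commanded when the call began; what a row does not reach only later rows make up. A row lasts 1/10 s, in which the tool goes at most 50 mm and 8.59 degrees, less where a joint would pass 70% of its speed; a pose out of reach is approached as far as the arm can. A call with a gripper value outside its range is refused whole. The fingers move at their own pace and stop on an object; the grip force is fixed at half the most. Time passes only in rows, so rows that repeat a pose let the fingers close. It gives the time, the measured TCP pose, the force and the opening at its end, in the units of the state.
- ctrl.get_obs(): the state, without advancing time (a new reading comes with each control period).
- eyes.camera(name): name is "scene" or "top"; returns the picture (420x560x3 uint8, red, green, blue); there is no depth.
- eyes.camera_model(name): a dict with "vertical_fov" (degrees; the focal length in pixels is half the picture's height over the tangent of half this angle, whatever the lens; pixels are square), "cx", "cy" (the principal point, pixels), "pose" (4x4, takes a point from camera to world coordinates). Camera axes: x right, y up, looking along -z (the intrinsics and any distortion apply to the point x, -y, -z); pixel columns grow to the right and rows downward; lengths in m; the calibration is good to about 2 mm. A picture is of the moment at which its call begins. camera_model takes no time and is no camera call.
- hand_in(): hands the job in, once; it reports no verdict.
The state is a dict: "time_s": time; "q": joint angles; "dq": joint speeds; "joint_efforts": joint torques, N m; "eef_pos": TCP position; "eef_rot": TCP orientation; "wrist_force": force on the tool from outside, world axes, zero at the start; "torque": the same for the moment, N m; "opening": opening from 0.0 (shut) to 1.0 (fully open).
Only numpy, scipy, OpenCV 4.12 (cv2) and the standard library are available. Lean on these libraries where they do the work, as an engineer would, in place of code of your own. Each camera call takes 0.05 s, during which the arm holds its last target.

TASK

One of the two tube racks on the trolley is empty. Take its perforated top plate by the upright grip tab, lift it level and straight up off the two locating pins, carry it level to the shallow white tray, and set it down flat on the tray's floor, letting go only once it rests there. Leave the rack's base and the full rack standing where they are.

Things in the scene. Friction and masses are not known exactly. Their poses are not given: they have to be found in the camera images.
- plate: Loose perforated aluminium top plate of the empty rack, 0.3 kg: 200 (x) x 90 (y) x 8 mm, ten empty tube holes. Origin: centre of underside, z up. At its centre (balance point) a black upright grip tab, 44 mm along x, 12 mm thick in y, from 8 to 58 mm above the origin: grip across the 12 mm. Two 13.5 mm holes at x = +-85 mm sit over the base's pins; nothing else fastens it.
- base: Base of the empty rack, aluminium, 1.6 kg, loose on the table: slab 210 (x) x 100 (y) x 10 mm and two end blocks carrying the plate's underside 50 mm up. Origin: centre of underside. On the blocks, at x = +-85 mm, two upright 10 mm pins with tapered tips, ending 80 mm above the origin (30 mm above the seated plate's underside).
- tray: Shallow white plastic tray fixed to the table: outside 264 (x) x 164 (y) x 30 mm high, walls and floor 4 mm, inside 256 x 156 mm. Origin: centre of underside; the inner floor is 4 mm above it. The plate goes in with its length along the tray's x.
- full_rack: The other rack, same form but full of capped tubes: 210 (x) x 100 (y) x 115 mm high, 1.6 kg, loose; not to be moved. Origin: centre of underside. Both racks and the tray stand side by side in any order, lengths roughly along the robot's forward direction. Beyond them lie a bottle (130 mm high), a tape roll and a marker.
There are look-alikes about, which are no part of the job. What is shaped like the base but purple is not meant. Leave any purple look-alike of the plate alone.

How it is judged:
On the way, in this order (a step that is already met when the one before it is completed fails the run):
1. the plate is lifted clear of the pin tips, above its base and level (within 12 degrees) (z of plate in the frame of base above 0.082 m and horizontal distance between plate and base below 0.04 m and angle between plate's own z axis and vertical below 0.21 rad), for 0.05 s.
2. the plate is in the tray, within 10 mm of its floor, while the fingers still hold it (z of plate in the frame of tray below 0.014 m and horizontal distance between plate and tray below 0.06 m and angle between plate's own z axis and vertical below 0.21 rad and contact force between the fingers and plate above 0.5 N), for 0.1 s.
At the end, for the whole second after the job is handed in: The plate lies flat (within 4 degrees), right way up and at rest on the tray's floor, inside the walls (underside within 5 mm of the floor, its centre within 60 mm of the tray's centre), released; the base and the full rack stand upright within 30 mm of where they began (z of plate in the frame of tray below 0.009 m and horizontal distance between plate and tray below 0.06 m and angle between plate's own z axis and vertical below 0.07 rad and linear speed of plate below 0.02 m/s and distance of each of base, full_rack from where it was at the start of the episode below 0.03 m and angle between each of base, full_rack's own z axis and vertical below 0.1 rad); the robot touches nothing.
It fails at once if the plate is tipped by more than 20 degrees (angle between plate's own z axis and vertical above 0.35 rad).
It fails at once if the base is lifted or dragged by more than 30 mm (distance of base from where it was at the start of the episode above 0.03 m).
It fails at once if the full rack is moved by more than 30 mm (distance of full_rack from where it was at the start of the episode above 0.03 m).
It also fails if it takes over 48 s, if anything falls off the work surface, if the arm or the gripper's body presses on something with over 40 N, if the wrist force passes 120 N, or if a joint passes its speed limit or range.

## Working session

There is one attempt and no reset: what is moved stays moved. The work goes in short steps, Python scripts to look and compute and a tool call to move; the robot and the scene stay as the last step left them, time stands still between calls to the robot, and variables do not carry over. Pictures are saved under pics/ and viewed, and the job is handed in when it is done.

Besides the shell and the picture viewer there is one more tool, called after "Request:" as a command line: name --pt "numbers of a row" for each row, then --argument value for the rest. step_arm: Moves the arm, as the interface text tells. Its arguments: {"type":"object","properties":{"xyz":{"type":"array"},"spin":{"type":"array"},"fingers":{"type":"array"}},"required":["xyz","spin","fingers"]}

```bash
mkdir -p pics; python3 - <<'E'
from bench import ctrl,eyes
import cv2
for n in("top","scene"):
    cv2.imwrite(f"pics/{n}0.png",eyes.camera(n)[:,:,::-1]); print(n,eyes.camera_model(n))
o=ctrl.get_obs();print(o,ctrl.tcp_to_tips)
E
```

```text
top {'vertical_fov': 47.626378323807614, 'cx': 275.1883682146691, 'cy': 207.72634875499904, 'pose': array([[ 0.01660759,  0.99740123, -0.07010686,  0.43386635],
       [-0.99985066,  0.01623132, -0.00593338, -0.08980169],
       [-0.00478003,  0.07019493,  0.99752184,  1.16410182],
       [ 0.        ,  0.        ,  0.        ,  1.        ]])}
scene {'vertical_fov': 43.82274653743723, 'cx': 279.5159416321367, 'cy': 209.20466566501761, 'pose': array([[ 0.50306352, -0.74221898,  0.44276187,  1.07925544],
       [ 0.86413606,  0.44027334, -0.24377911, -0.39781323],
       [-0.01399876,  0.50524288,  0.86286364,  1.1854568 ],
       [ 0.        ,  0.        ,  0.        ,  1.        ]])}
{'time_s': 0.1, 'q': array([-1.51230030e+00,  1.81474871e-01,  1.60791168e+00,  1.68816140e-05,
        1.35376048e+00, -2.06273203e-01]), 'dq': array([-0.0007429 , -0.00148742, -0.00219015,  0.00079613,  0.00070897,
       -0.00075709]), 'joint_efforts': array([ 8.81779924e-04, -4.45878804e+01, -3.52236521e+01, -3.45095314e-04,
        4.18155076e-03,  2.14916963e-05]), 'eef_pos': array([ 0.15047854, -0.55447497,  0.24146787]), 'eef_rot': array([ 0.56126872,  0.43004676,  0.56197759, -0.42920671]), 'wrist_force': array([0.41989462, 0.27450074, 0.25238043]), 'torque': array([0.01747611, 0.00898566, 0.00478221]), 'opening': 0.9989937400489706} 0.011
```

View pics/top0.png

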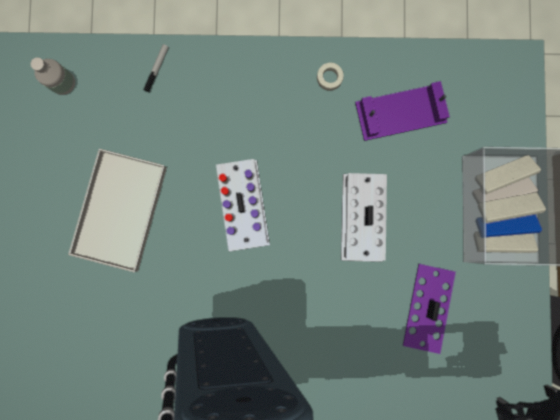

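View pics/scene0.png

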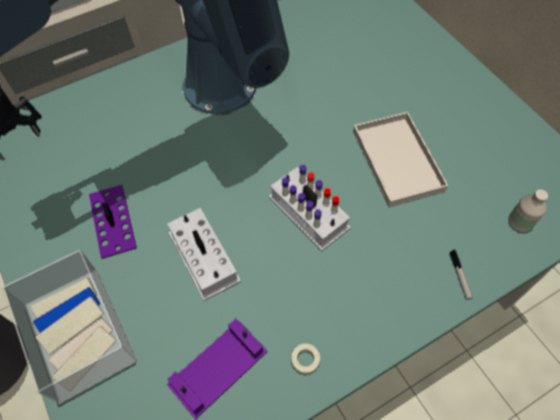

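The empty rack is in the top view at about (366,217). The full rack is at (242,205) and the tray at (118,210), rotated. I'm ignoring the purple look-alikes. Next I'll measure.

```bash
cat > h.py <<'E'
import numpy as np,cv2
from bench import ctrl,eyes
def ray(n,u,v):
    m=eyes.camera_model(n);f=210/np.tan(np.radians(m["vertical_fov"])/2);T=m["pose"]
    d=T[:3,:3]@np.array([(u-m["cx"])/f,-(v-m["cy"])/f,-1]);return T[:3,3],d
def onz(n,u,v,z):
    c,d=ray(n,u,v);return c+d*(z-c[2])/d[2]
def tri(uv1,uv2):
    c1,d1=ray("top",*uv1);c2,d2=ray("scene",*uv2)
    A=np.stack([d1,-d2],1);s=np.linalg.lstsq(A,c2-c1,rcond=None)[0]
    p,q=c1+s[0]*d1,c2+s[1]*d2;return (p+q)/2,np.linalg.norm(p-q)
def proj(n,P):
    m=eyes.camera_model(n);f=210/np.tan(np.radians(m["vertical_fov"])/2);T=m["pose"]
    q=T[:3,:3].T@(np.array(P)-T[:3,3]);return m["cx"]+f*q[0]/-q[2],m["cy"]-f*q[1]/-q[2]
E
python3 - <<'E'
from h import *
t=cv2.imread("pics/top0.png");s=cv2.imread("pics/scene0.png")
cv2.imwrite("pics/crop_t.png",cv2.resize(t[165:270,330:400],None,fx=5.5,fy=5.5,interpolation=cv2.INTER_CUBIC))
cv2.imwrite("pics/crop_s.png",cv2.resize(s[200:300,160:245],None,fx=5.5,fy=5.5,interpolation=cv2.INTER_CUBIC))
for n,im in(("top",t),("scene",s)):
    hsv=cv2.cvtColor(im,cv2.COLOR_BGR2HSV)
    m=((hsv[...,2]>140)&(hsv[...,1]<70)).astype(np.uint8)
    for c in cv2.findContours(m,cv2.RETR_EXTERNAL,cv2.CHAIN_APPROX_NONE)[0]:
        if cv2.contourArea(c)>1500:
            r=cv2.minAreaRect(c);b=cv2.boxPoints(r)
            print(n,r,b.round(1).tolist())
            if n=="top":
              for z in(0.058,0.03,0.004):
                P=np.array([onz(n,u,v,z) for u,v in b]);print(z,P.mean(0).round(4),[np.linalg.norm(P[i]-P[i-1]).round(4) for i in range(4)],[np.degrees(np.arctan2(*(P[i]-P[i-1])[1::-1])).round(1) for i in range(4)])
E
```

```text
top ((364.0, 216.99996948242188), (89.99998474121094, 45.99999237060547), 90.0) [[341.0, 172.0], [387.0, 172.0], [387.0, 262.0], [341.0, 262.0]]
0.058 [ 0.494 -0.29   0.058] [np.float64(0.2096), np.float64(0.1076), np.float64(0.2095), np.float64(0.1062)] [np.float64(0.4), np.float64(-89.1), np.float64(-180.0), np.float64(91.0)]
0.03 [ 0.4956 -0.2951  0.03  ] [np.float64(0.2149), np.float64(0.1103), np.float64(0.2148), np.float64(0.1088)] [np.float64(0.4), np.float64(-89.1), np.float64(-180.0), np.float64(91.0)]
0.004 [ 0.497  -0.2998  0.004 ] [np.float64(0.2198), np.float64(0.1128), np.float64(0.2197), np.float64(0.1113)] [np.float64(0.4), np.float64(-89.1), np.float64(-180.0), np.float64(91.0)]
top ((241.8267822265625, 204.55653381347656), (90.51239776611328, 44.19258499145508), 81.38435363769531) [[213.1999969482422, 163.10000610351562], [256.8999938964844, 156.5], [270.5, 246.0], [226.8000030517578, 252.60000610351562]]
0.058 [ 0.5184 -0.0052  0.058 ] [np.float64(0.2118), np.float64(0.1037), np.float64(0.2119), np.float64(0.1023)] [np.float64(10.0), np.float64(-80.4), np.float64(-
[... 2844 characters left out ...]
.4000015258789, 353.0], [53.5, 384.1000061035156]]
scene ((469.5, 341.0), (156.0, 179.0), 90.0) [[380.0, 263.0], [559.0, 263.0], [559.0, 419.0], [380.0, 419.0]]
scene ((113.98318481445312, 140.6727294921875), (45.1864128112793, 175.74118041992188), 63.09390640258789) [[25.399999618530273, 160.3000030517578], [182.10000610351562, 80.80000305175781], [202.60000610351562, 121.0999984741211], [45.79999923706055, 200.60000610351562]]
scene ((261.3487548828125, 260.426025390625), (319.6837463378906, 493.7662353515625), 56.46044921875) [[-32.70000076293945, 263.6000061035156], [378.79998779296875, -9.199999809265137], [555.4000244140625, 257.20001220703125], [143.89999389648438, 530.0999755859375]]
```

View pics/crop_t.png

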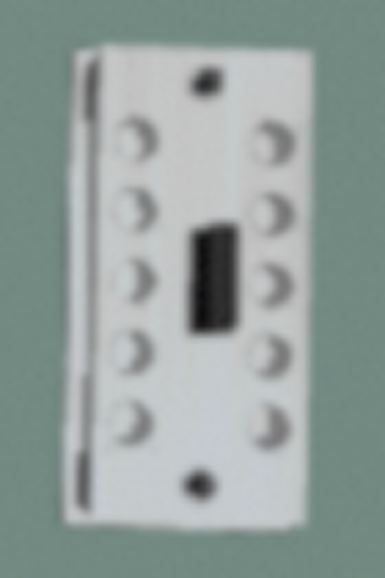

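View pics/crop_s.png

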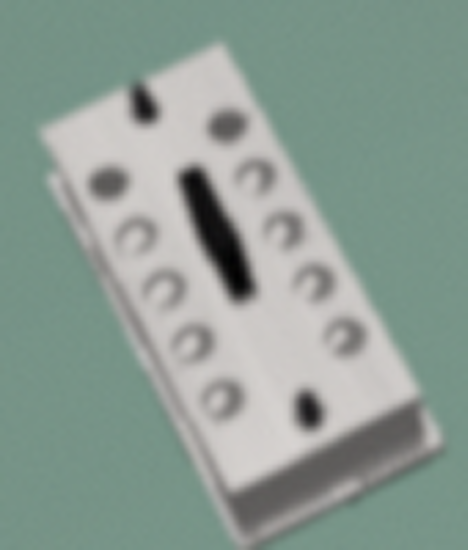

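```bash
python3 - <<'E'
from h import *
T=lambda x,y:((x+.5)/5.5-.5+330,(y+.5)/5.5-.5+165)
S=lambda x,y:((x+.5)/5.5-.5+160,(y+.5)/5.5-.5+200)
ct=[T(*p) for p in((103,45),(313,52),(305,527),(88,524))]
cs=[S(*p) for p in((40,130),(222,43),(420,397),(232,491))]
# top view TL = +x,+y ; scene: robot at top -> scene near-robot end at top. scene order: (+y?) resolve by nearest
P=np.array([onz("top",*p,.058) for p in ct]);Q=np.array([onz("scene",*p,.058) for p in cs])
print(P.round(4),P.mean(0));print(Q.round(4),Q.mean(0))
for a in (P,Q):print([np.linalg.norm(a[i]-a[i-1]).round(4) for i in range(4)])
pt=[onz("top",*T(*p),.075) for p in((207,82),(200,486))];print("pins top",np.round(pt,4),np.mean(pt,0),np.linalg.norm(pt[0]-pt[1]))
# tab top: 4 corners top view
tb=[T(*p) for p in((197,228),(239,222),(237,327),(190,332))]
print("tab top mean",np.mean([onz("top",*p,.108) for p in tb],0),np.mean([onz("top",*p,.08) for p in tb],0))
pc=[P.mean(0),Q.mean(0)]
for q in Q:
  i=np.argmin(np.linalg.norm(P-q,axis=1));print("tri",tri(ct[i],cs[list(map(tuple,Q)).index(tuple(q))]))
m=proj("top",ctrl.get_obs()["eef_pos"]);print("tcp px",m,proj("scene",ctrl.get_obs()["eef_pos"]))
# tray / full rack crops
t=cv2.imread("pics/top0.png");s=cv2.imread("pics/scene0.png")
cv2.imwrite("pics/tray_t.png",cv2.resize(t[140:280,60:175],None,fx=4,fy=4,interpolation=cv2.INTER_CUBIC))
cv2.imwrite("pics/tray_s.png",cv2.resize(s[105:210,345:455],None,fx=5,fy=5,interpolation=cv2.INTER_CUBIC))
E
```

```text
[[ 0.5964 -0.253   0.058 ]
 [ 0.5948 -0.3423  0.058 ]
 [ 0.3938 -0.339   0.058 ]
 [ 0.3935 -0.2479  0.058 ]] [ 0.49461639 -0.29553743  0.058     ]
[[ 0.3933 -0.3391  0.058 ]
 [ 0.3941 -0.2487  0.058 ]
 [ 0.5954 -0.2524  0.058 ]
 [ 0.5931 -0.3402  0.058 ]] [ 0.49398589 -0.29510341  0.058     ]
[np.float64(0.203), np.float64(0.0893), np.float64(0.2011), np.float64(0.0911)]
[np.float64(0.1998), np.float64(0.0904), np.float64(0.2013), np.float64(0.0878)]
pins top [[ 0.579  -0.2941  0.075 ]
 [ 0.4105 -0.2917  0.075 ]] [ 0.49476218 -0.29289607  0.075     ] 0.16846261678858146
tab top mean [ 0.49531402 -0.29166943  0.108     ] [ 0.49694316 -0.29702147  0.08      ]
tri (array([ 0.39371971, -0.33898094,  0.05851524]), np.float64(0.0002921461571375408))
tri (array([ 0.39333954, -0.24831129,  0.05649234]), np.float64(0.00043162246750360673))
tri (array([ 0.59615082, -0.25270814,  0.05979747]), np.float64(8.896166862714174e-05))
tri (array([ 0.59447776, -0.34088149,  0.06188226]), np.float64(0.0011000290565024886))
tcp px (np.float64(521.2941383330963), np.float64(395.87134338155033)) (np.float64(20.39942142411627), np.float64(146.14486994284204))
```

View pics/tray_t.png

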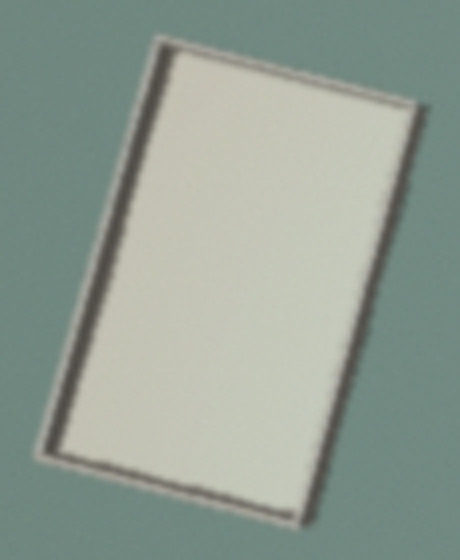

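View pics/tray_s.png

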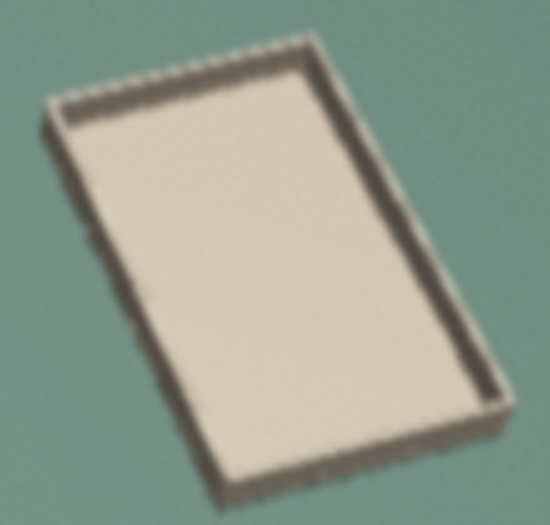

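```bash
python3 - <<'E'
from h import *
T=lambda x,y:((x+.5)/4-.5+60,(y+.5)/4-.5+140)
S=lambda x,y:((x+.5)/5-.5+345,(y+.5)/5-.5+105)
for n,c in(("top",[T(*p) for p in((158,37),(420,102),(303,525),(37,458))]),("scene",[S(*p) for p in((48,102),(315,35),(515,405),(222,490))])):
    P=np.array([onz(n,*p,.03) for p in c]);print(P.round(4),P.mean(0))
    print([np.linalg.norm(P[i]-P[i-1]).round(4) for i in range(4)],[np.degrees(np.arctan2(*(P[i]-P[i-1])[1::-1])).round(1) for i in range(4)])
from scipy.spatial.transform import Rotation as R
q=ctrl.get_obs()["eef_rot"];print(R.from_quat(np.r_[q[1:],q[0]]).as_matrix().round(3))
E
```

```text
[[0.6491 0.3444 0.03  ]
 [0.612  0.1848 0.03  ]
 [0.3581 0.2458 0.03  ]
 [0.395  0.4056 0.03  ]] [0.50356316 0.29515723 0.03      ]
[np.float64(0.2614), np.float64(0.1639), np.float64(0.2611), np.float64(0.164)] [np.float64(-13.6), np.float64(-103.1), np.float64(166.5), np.float64(77.0)]
[[0.3558 0.2488 0.03  ]
 [0.3935 0.4077 0.03  ]
 [0.6492 0.3436 0.03  ]
 [0.6132 0.1811 0.03  ]] [0.5028956  0.29529131 0.03      ]
[np.float64(0.2662), np.float64(0.1633), np.float64(0.2636), np.float64(0.1664)] [np.float64(165.3), np.float64(76.7), np.float64(-14.1), np.float64(-102.5)]
[[-0.     0.965  0.262]
 [ 0.002  0.262 -0.965]
 [-1.     0.    -0.002]]
```

Request:
step_arm --pt "20 15 0" --pt "55 42 0" --pt "95 72 0" --pt "135 102 0" --pt "175 132 0" --pt "215 162 0" --pt "255 193 0" --pt "290 219 0" --pt "320 242 0" --pt "344 260 0" --spin '[-0.02, -0.05, -0.08, -0.11, -0.14, -0.17, -0.2, -0.23, -0.26, -0.283]' --fingers '[100, 100, 100, 100, 100, 100, 100, 100, 100, 100]'

```text
time_s: 1.1
eef_pos: [0.496, -0.2929, 0.2419]
eef_rot: [0.495, 0.505, 0.496, -0.504]
wrist_force: [-0.3, 0.2, 0.4]
opening: 0.996
```

Request:
step_arm --pt "0 0 0" --pt "0 0 -20" --pt "0 0 -45" --pt "0 0 -60" --pt "0 0 -70" --pt "0 0 -70" --pt "0 0 -70" --spin '[0, 0, 0, 0, 0, 0, 0]' --fingers '[100, 80, 60, 55, 55, 55, 55]'

```text
time_s: 1.8
eef_pos: [0.4946, -0.2955, 0.1728]
eef_rot: [0.496, 0.505, 0.495, -0.505]
wrist_force: [-0.4, -0.5, 0.1]
opening: 0.547
```

```bash
cat > look.py <<'E'
import sys;from h import *
k=sys.argv[1];t=eyes.camera("top");s=eyes.camera("scene")
x0,y0,w,h=map(int,sys.argv[2:6]);x1,y1,w1,h1=map(int,sys.argv[6:10])
a=cv2.resize(t[y0:y0+h,x0:x0+w],(400,400*h//w),interpolation=cv2.INTER_CUBIC);b=cv2.resize(s[y1:y1+h1,x1:x1+w1],(400,400*h1//w1),interpolation=cv2.INTER_CUBIC)
H=max(len(a),len(b));p=lambda m:np.pad(m,((0,H-len(m)),(0,0),(0,0)))
cv2.imwrite(f"pics/{k}.png",np.hstack([p(a),p(b)])[:600,:,::-1])
o=ctrl.get_obs();print({q:np.round(o[q],4) for q in("time_s","eef_pos","eef_rot","wrist_force","torque","opening","q")})
from scipy.spatial.transform import Rotation as R
q=o["eef_rot"];m=R.from_quat(np.r_[q[1:],q[0]]).as_matrix();print("yaw",np.degrees(np.arctan2(-m[1,2],-m[0,2]))-90,m[:,0].round(4))
E
python3 look.py a 310 120 120 160 130 120 140 180
```

```text
{'time_s': np.float64(1.9), 'eef_pos': array([ 0.495 , -0.2956,  0.1735]), 'eef_rot': array([ 0.4961,  0.5046,  0.4947, -0.5045]), 'wrist_force': array([ 0.3568, -0.3958, -0.2475]), 'torque': array([-0.0451,  0.0437, -0.0097]), 'opening': np.float64(0.5467), 'q': array([-0.7441,  0.2526,  1.6671, -0.    ,  1.2198,  0.845 ])}
yaw -1.0510301208936141 [ 0.0015 -0.0014 -1.    ]
```

View pics/a.png

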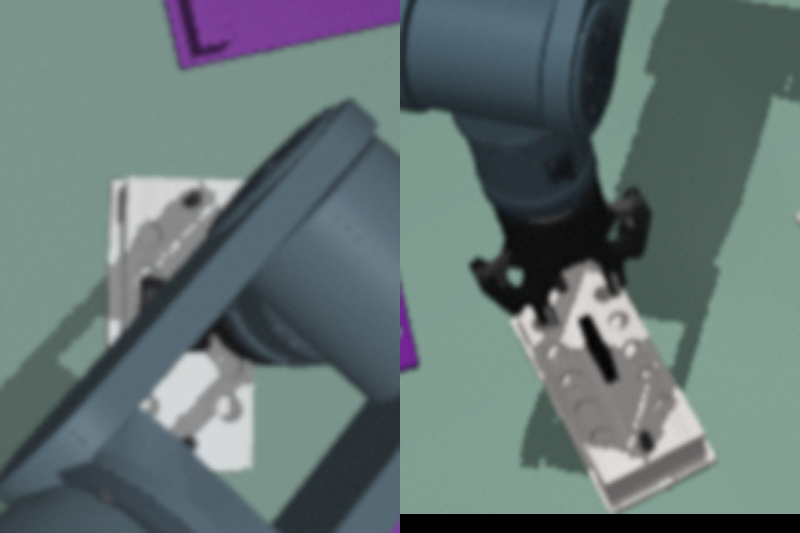

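The gripper is open 55% and in line above the tab, with the fingers straddling it (around (580,290) in the right-hand crop). I'll descend now.

Request:
step_arm --pt "0 1 -20" --pt "0 1 -45" --pt "0 1 -70" --pt "0 1 -85" --pt "0 1 -93" --pt "0 1 -97" --pt "0 1 -97" --pt "0 1 -97" --spin '[0, 0, 0, 0, 0, 0, 0, 0]' --fingers '[55, 55, 55, 55, 55, 55, 55, 55]'

```text
time_s: 2.7
eef_pos: [0.4951, -0.2945, 0.0764]
eef_rot: [0.496, 0.505, 0.495, -0.504]
wrist_force: [0.8, 0.6, -0.8]
opening: 0.549
```

```bash
python3 look.py b 310 120 120 160 130 120 140 180
```

```text
{'time_s': np.float64(2.8), 'eef_pos': array([ 0.4951, -0.2945,  0.0763]), 'eef_rot': array([ 0.4961,  0.5046,  0.4948, -0.5045]), 'wrist_force': array([ 0.2632,  0.4709, -0.0276]), 'torque': array([0.0102, 0.0163, 0.0253]), 'opening': np.float64(0.5497), 'q': array([-0.7426,  0.3836,  1.7213,  0.    ,  1.0348,  0.8464])}
yaw -1.0429006123910654 [ 0.0014 -0.0012 -1.    ]
```

View pics/b.png

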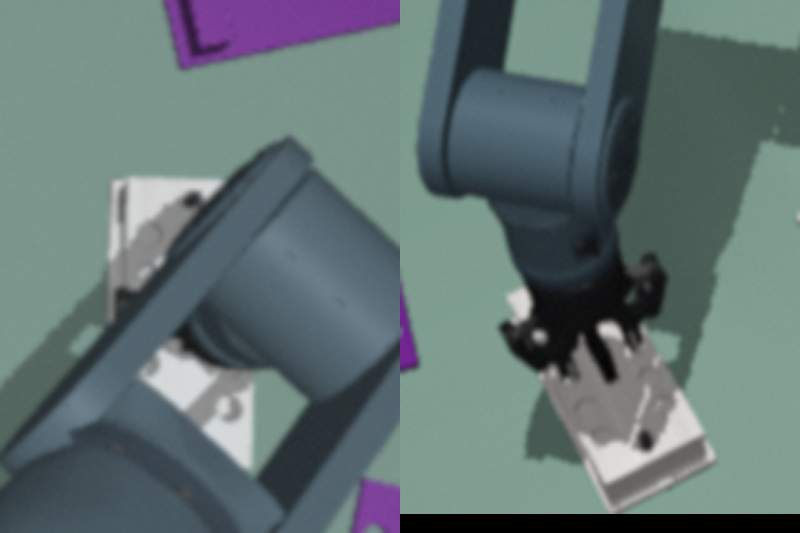

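The fingers are on both sides of the tab, with no contact force. Closing gently.

Request:
step_arm --pt "0 0 0" --pt "0 0 0" --pt "0 0 0" --pt "0 0 0" --pt "0 0 0" --pt "0 0 0" --pt "0 0 0" --pt "0 0 0" --pt "0 0 0" --pt "0 0 0" --spin '[0, 0, 0, 0, 0, 0, 0, 0, 0, 0]' --fingers '[45, 35, 28, 22, 18, 12, 6, 0, 0, 0]'

```text
time_s: 3.8
eef_pos: [0.4946, -0.2941, 0.0754]
eef_rot: [-0.496, -0.504, -0.495, 0.505]
wrist_force: [0.2, -0.5, 2.7]
opening: 0.136
```

The opening of 0.136 is about 12 mm, so the tab is gripped. Lifting straight up.

Request:
step_arm --pt "0 0 2" --pt "0 0 5" --pt "0 0 9" --pt "0 0 13" --pt "0 0 17" --pt "0 0 21" --pt "0 0 25" --pt "0 0 29" --pt "0 0 32" --pt "0 0 32" --spin '[0, 0, 0, 0, 0, 0, 0, 0, 0, 0]' --fingers '[0, 0, 0, 0, 0, 0, 0, 0, 0, 0]'

```text
time_s: 4.8
eef_pos: [0.4948, -0.2942, 0.1079]
eef_rot: [0.496, 0.505, 0.495, -0.505]
wrist_force: [-0.2, -0.3, -3.7]
opening: 0.135
```

Request:
step_arm --pt "0 0 4" --pt "0 0 8" --pt "0 0 12" --pt "0 0 16" --pt "0 0 16" --pt "0 0 16" --spin '[0, 0, 0, 0, 0, 0]' --fingers '[0, 0, 0, 0, 0, 0]'

```text
time_s: 5.4
eef_pos: [0.4946, -0.294, 0.1235]
eef_rot: [0.496, 0.505, 0.495, -0.505]
wrist_force: [-0.1, -1.0, -4.4]
opening: 0.131
```

```bash
python3 look.py c 310 120 120 160 130 120 140 180
```

```text
{'time_s': np.float64(5.5), 'eef_pos': array([ 0.4944, -0.2938,  0.1231]), 'eef_rot': array([ 0.4953,  0.5045,  0.4956, -0.5045]), 'wrist_force': array([ 0.091 ,  0.4266, -3.8863]), 'torque': array([-0.0111,  0.0192,  0.007 ]), 'opening': np.float64(0.1323), 'q': array([-0.7426,  0.3149,  1.7018,  0.    ,  1.1252,  0.8464])}
yaw -1.046120861961711 [-3.e-04  3.e-04 -1.e+00]
```

View pics/c.png

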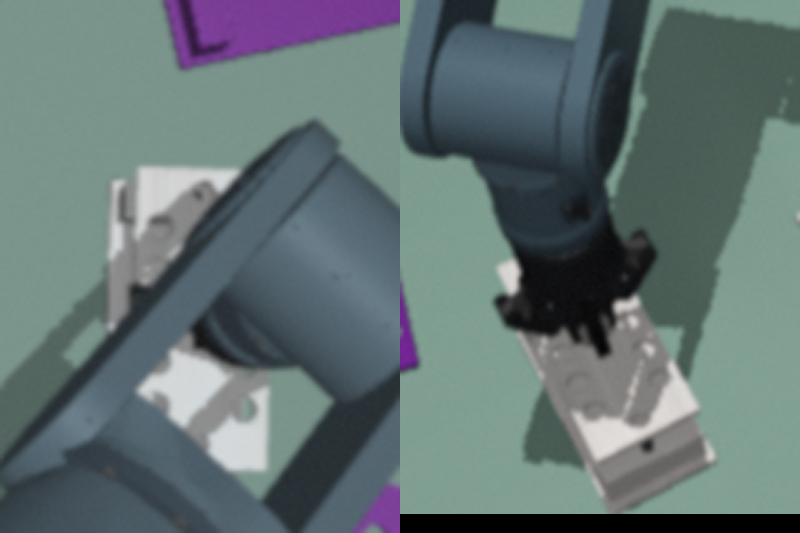

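The plate is level and clear of the pins: the base has stayed put and a pin shows at (648,445). Raising it further, then carrying it over.

Request:
step_arm --pt "0 0 10" --pt "0 0 25" --pt "0 0 42" --pt "0 0 60" --pt "0 0 78" --pt "0 0 96" --pt "0 0 112" --pt "0 0 123" --pt "0 0 130" --pt "0 0 130" --spin '[0, 0, 0, 0, 0, 0, 0, 0, 0, 0]' --fingers '[0, 0, 0, 0, 0, 0, 0, 0, 0, 0]'

```text
time_s: 6.5
eef_pos: [0.4949, -0.2943, 0.2547]
eef_rot: [0.496, 0.505, 0.495, -0.504]
wrist_force: [-0.0, 0.0, -3.1]
opening: 0.13
```

Request:
step_arm --pt "0 8 0" --pt "0 25 0" --pt "0 48 0" --pt "1 74 0" --pt "1 100 0" --pt "2 126 0" --pt "2 152 0" --pt "3 178 0" --pt "3 204 0" --pt "3 230 0" --spin '[0, -0.01, -0.02, -0.03, -0.04, -0.05, -0.06, -0.07, -0.08, -0.09]' --fingers '[0, 0, 0, 0, 0, 0, 0, 0, 0, 0]'

```text
time_s: 7.5
eef_pos: [0.4966, -0.0622, 0.2522]
eef_rot: [-0.471, -0.526, -0.473, 0.527]
wrist_force: [1.1, -0.3, -2.5]
opening: 0.132
```

Request:
step_arm --pt "1 26 0" --pt "1 52 0" --pt "2 78 0" --pt "2 104 0" --pt "3 130 0" --pt "3 156 0" --pt "4 182 0" --pt "4 208 0" --pt "4 234 0" --pt "5 260 0" --spin '[-0.01, -0.02, -0.03, -0.04, -0.05, -0.06, -0.07, -0.08, -0.09, -0.1]' --fingers '[0, 0, 0, 0, 0, 0, 0, 0, 0, 0]'

```text
time_s: 8.5
eef_pos: [0.5012, 0.1974, 0.2521]
eef_rot: [-0.445, -0.549, -0.446, 0.55]
wrist_force: [-0.5, -0.4, -3.2]
opening: 0.13
```

Request:
step_arm --pt "0 24 0" --pt "0 46 0" --pt "0 66 0" --pt "0 82 0" --pt "0 92 0" --pt "0 98 0" --pt "0 99 0" --pt "0 99 0" --pt "0 99 0" --spin '[-0.01, -0.015, -0.02, -0.025, -0.028, -0.028, -0.028, -0.028, -0.028]' --fingers '[0, 0, 0, 0, 0, 0, 0, 0, 0]'

```text
time_s: 9.4
eef_pos: [0.5026, 0.2944, 0.2532]
eef_rot: [-0.437, -0.555, -0.437, 0.556]
wrist_force: [0.6, -0.5, -3.4]
opening: 0.135
```

```bash
python3 look.py d 30 100 200 220 300 40 200 220
```

```text
{'time_s': np.float64(9.5), 'eef_pos': array([0.5026, 0.2945, 0.2533]), 'eef_rot': array([-0.4374, -0.5556, -0.4373,  0.5556]), 'wrist_force': array([-1.0107, -0.4979, -4.3903]), 'torque': array([-0.0295, -0.0251,  0.011 ]), 'opening': np.float64(0.1328), 'q': array([ 3.2640e-01,  1.8820e-01,  1.5757e+00, -2.0000e-04,  1.3777e+00,
        2.1342e+00])}
yaw -13.579540720113243 [ 1.e-04 -1.e-04 -1.e+00]
```

View pics/d.png

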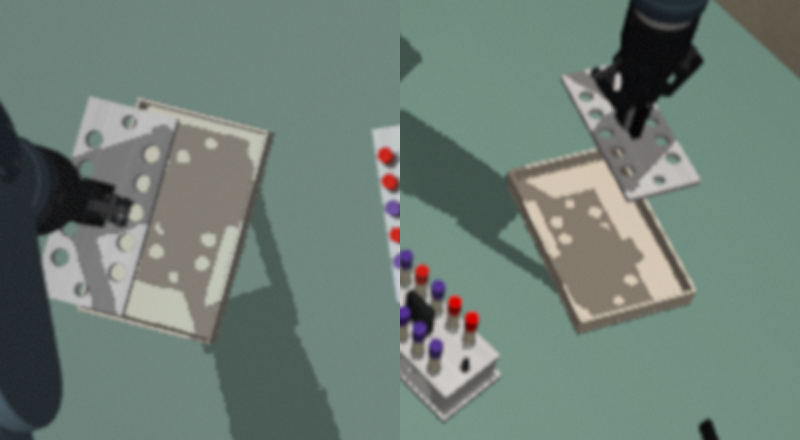

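The plate is level and parallel to the tray, and still held. I'll lower it to just above the rim and check.

Request:
step_arm --pt "0 0 -10" --pt "0 0 -30" --pt "0 0 -55" --pt "0 0 -80" --pt "0 0 -105" --pt "0 0 -130" --pt "0 0 -150" --pt "0 0 -163" --pt "0 0 -170" --pt "0 0 -170" --spin '[0, 0, 0, 0, 0, 0, 0, 0, 0, 0]' --fingers '[0, 0, 0, 0, 0, 0, 0, 0, 0, 0]'

```text
time_s: 10.5
eef_pos: [0.502, 0.2948, 0.0824]
eef_rot: [-0.437, -0.555, -0.438, 0.556]
wrist_force: [0.5, 0.2, -3.0]
opening: 0.133
```

```bash
python3 look.py e 30 100 200 220 320 70 160 160
```

```text
{'time_s': np.float64(10.6), 'eef_pos': array([0.5032, 0.2952, 0.0841]), 'eef_rot': array([ 0.4377,  0.5559,  0.4374, -0.555 ]), 'wrist_force': array([-0.7598, -0.4038, -2.3339]), 'torque': array([ 0.0281, -0.0145, -0.0141]), 'opening': np.float64(0.1343), 'q': array([0.3273, 0.3859, 1.6988, 0.    , 1.0555, 2.1343])}
yaw -13.537523860266106 [ 1.3e-03  5.0e-04 -1.0e+00]
```

View pics/e.png

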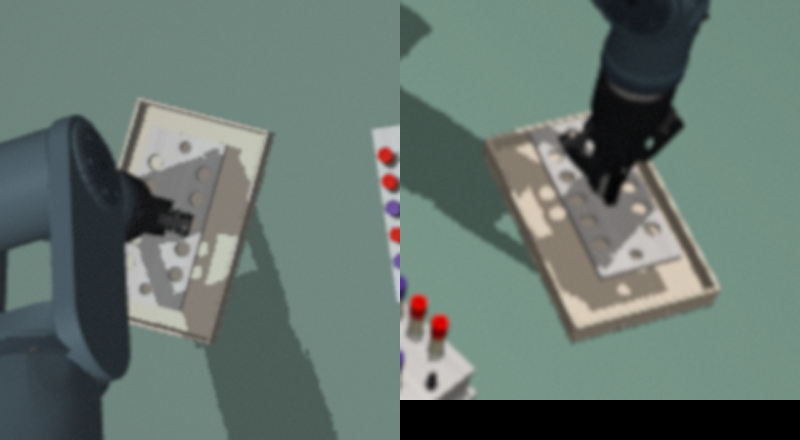

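Request:
step_arm --pt "0 0 -10" --pt "0 0 -22" --pt "0 0 -33" --pt "0 0 -41" --pt "0 0 -46" --pt "0 0 -48" --pt "0 0 -50" --pt "0 0 -51" --pt "0 0 -52" --pt "0 0 -52" --spin '[0, 0, 0, 0, 0, 0, 0, 0, 0, 0]' --fingers '[0, 0, 0, 0, 0, 0, 0, 0, 0, 0]'

```text
time_s: 11.6
eef_pos: [0.5026, 0.2951, 0.0315]
eef_rot: [0.438, 0.556, 0.438, -0.555]
wrist_force: [0.1, -0.9, -3.6]
opening: 0.131
```

Request:
step_arm --pt "0 0 -1" --pt "0 0 -1" --pt "0 0 -2" --pt "0 0 -2" --pt "0 0 -2" --spin '[0, 0, 0, 0, 0]' --fingers '[0, 0, 0, 0, 0]'

```text
time_s: 12.1
eef_pos: [0.5027, 0.2951, 0.0294]
eef_rot: [0.438, 0.556, 0.438, -0.555]
wrist_force: [0.2, 0.2, -2.7]
opening: 0.131
```

Request:
step_arm --pt "0 0 -1" --pt "0 0 -1" --pt "0 0 -1" --spin '[0, 0, 0]' --fingers '[0, 0, 0]'

```text
time_s: 12.4
eef_pos: [0.5027, 0.2951, 0.0294]
eef_rot: [0.438, 0.555, 0.438, -0.555]
wrist_force: [-3.4, -0.6, 6.4]
opening: 0.13
```

Contact: z stopped changing and the force went to +6.4 N upward. I'll take a quick look before letting go.

```bash
python3 look.py f 30 100 200 220 320 70 160 160
```

```text
{'time_s': np.float64(12.5), 'eef_pos': array([0.5027, 0.2951, 0.0294]), 'eef_rot': array([ 0.4377,  0.5554,  0.4376, -0.5553]), 'wrist_force': array([-3.4961, -2.553 ,  7.3904]), 'torque': array([-0.2526,  0.5931,  0.0046]), 'opening': np.float64(0.1328), 'q': array([ 3.2740e-01,  4.7270e-01,  1.7120e+00, -2.0000e-04,  9.5670e-01,
        2.1343e+00])}
yaw -13.524351099140532 [ 2.e-04 -1.e-04 -1.e+00]
```

View pics/f.png

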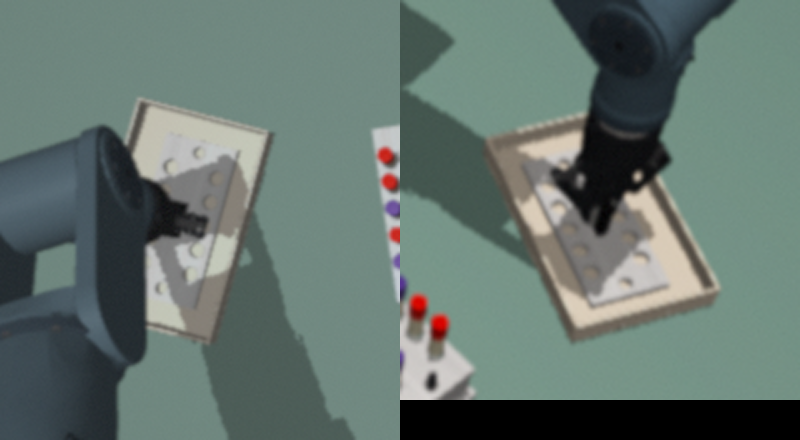

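The plate lies inside the tray walls on the floor, still held. Releasing to 45% and rising straight up.

Request:
step_arm --pt "0 0 0" --pt "0 0 0" --pt "0 0 0" --pt "0 0 0" --pt "0 0 0" --pt "0 0 0" --pt "0 0 0" --spin '[0, 0, 0, 0, 0, 0, 0]' --fingers '[10, 18, 26, 34, 42, 45, 45]'

```text
time_s: 13.2
eef_pos: [0.5025, 0.295, 0.0282]
eef_rot: [-0.438, -0.555, -0.438, 0.555]
wrist_force: [-0.1, 0.1, -0.2]
opening: 0.454
```

Request:
step_arm --pt "0 0 5" --pt "0 0 15" --pt "0 0 30" --pt "0 0 50" --pt "0 0 75" --pt "0 0 105" --pt "0 0 140" --pt "0 0 175" --pt "0 0 200" --pt "0 0 210" --spin '[0, 0, 0, 0, 0, 0, 0, 0, 0, 0]' --fingers '[45, 45, 45, 45, 45, 45, 45, 45, 45, 45]'

```text
time_s: 14.2
eef_pos: [0.504, 0.2956, 0.2433]
eef_rot: [0.438, 0.558, 0.437, -0.553]
wrist_force: [0.2, 1.2, -0.2]
opening: 0.45
```

Request:
step_arm --pt "-20 0 10" --pt "-50 0 20" --pt "-90 0 30" --pt "-120 0 30" --pt "-140 0 30" --pt "-150 0 30" --pt "-150 0 30" --pt "-150 0 30" --spin '[0, 0, 0, 0, 0, 0, 0, 0]' --fingers '[45, 45, 45, 45, 45, 45, 45, 45]'

```text
time_s: 15.0
eef_pos: [0.3531, 0.295, 0.2684]
eef_rot: [0.438, 0.556, 0.437, -0.555]
wrist_force: [-0.0, 0.6, -0.0]
opening: 0.452
```

```bash
python3 look.py g 30 100 400 200 130 70 350 260; python3 - <<'E'
from h import *
for n in("top","scene"): cv2.imwrite(f"pics/{n}9.png",eyes.camera(n)[:,:,::-1])
E
```

```text
{'time_s': np.float64(15.1), 'eef_pos': array([0.3534, 0.2949, 0.2682]), 'eef_rot': array([ 0.4375,  0.5556,  0.4374, -0.5556]), 'wrist_force': array([ 0.2693, -0.7496,  0.9323]), 'torque': array([-0.0199, -0.0033,  0.0103]), 'opening': np.float64(0.4454), 'q': array([ 4.3680e-01, -1.0760e-01,  1.8517e+00, -2.0000e-04,  1.3974e+00,
        2.2445e+00])}
yaw -13.571939947470923 [ 1.e-04 -1.e-04 -1.e+00]
```

View pics/top9.png

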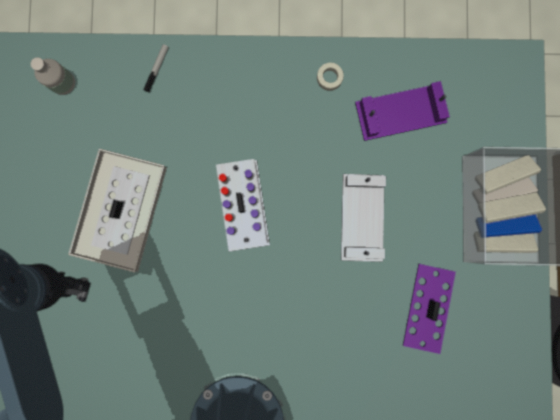

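View pics/scene9.png

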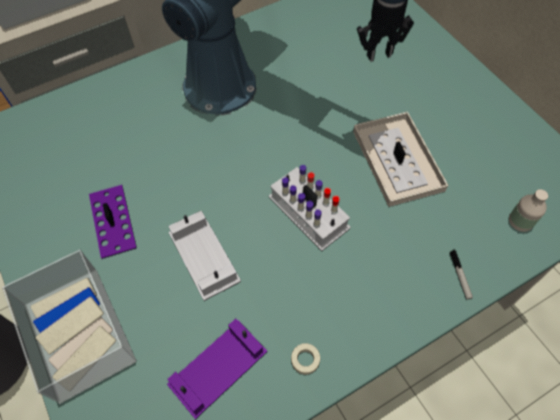

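The plate lies flat and centred in the tray at (117,209) in the top view. The base at (364,217) and the full rack at (242,205) haven't moved. The gripper is clear of everything.

```bash
python3 -c "
from bench import hand_in
print(hand_in())"
```

```text
the job is handed in; nothing more can be done
None
```

I moved the empty rack's plate to the tray and handed the job in at about 15 s of the 48 s allowed. I gripped it by the tab, lifted it straight up off the pins, carried it level over the full rack and lowered it into the tray. I let go only after the wrist force turned to about +6 N upward, which showed the plate was resting on the floor.

- **Final pictures:** both views show the plate flat and centred in the tray, aligned with its length. The base and full rack sit at the same pixels as at the start, and the gripper is well clear.
- **Measurements:** the two camera views agreed to within 1 mm on the plate and tray centres at the start. One plate corner came out about 4 mm too high when triangulated, and I didn't rely on it.
- **Not checked:** I judged the plate's final flatness and centring by eye in the pictures and didn't measure them. No check failed.

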